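# Hang the cleat caddy on the cleat board

## Robot

A 6-joint arm with a two-finger parallel gripper is mounted at the origin on a cart in front of the work surface, level with it; the furniture and walls round the work are solid. World frame = base frame: x ahead of the robot, y to its left, z up, the work surface at z = 0. Lengths are in m, angles in rad, forces in N, time in s.
With the tool pointing down it reaches from about 0.35 to 0.775 m from the base axis. Payload 5.5 kg.
Tool frame: the origin (TCP) lies at the very end of the fingers, on their centre line; the grasp point (between the pads) lies 19 mm behind it; z points along the fingers, y is the line along which they close (so a half turn about z gives the same grasp; the last joint's range is limited). The gripper opens to 85 mm and grips with 20 to 120 N. Pads are 22 mm wide; open, the fingers measure 114 mm over their backs; the gripper's body (76 mm by 85 mm) begins 54 mm behind the grasp point. The pads swing forward as they close: fully open they stand 13 mm farther back than shut.
Start: joints at [-1.424, 0.313, 0.046, 1.304, 0, 1.431], TCP at [0.163, -0.552, 0.209] pointing down, gripper open.
Joint ranges: [-2.76, 2.76], [-0.86, 1.69], [-1.03, 1.26], [-2.2, 2.34], [-1.47, 1.5], [-3.14, 3.14]. Speed limits (rad/s): [2.57, 2.57, 3.14, 3.14, 3.14, 3.14].

## Interface

Orientations are given as a unit quaternion [w, x, y, z].
In Python, from workcell import env, imaging, ticket gives the robot as it stands. The module is installed in compiled form; this text tells all that it offers.
- The arm moves only by the tool apply_moves, never from a script. Its argument "rows" is a list of rows, each an object with "xyz": the shift along the tool's x, y, z in mm, a list of three; "turn": the turn, a rotation vector about the tool's x, y, z in rad, a list of three; "grip": the opening, from 0 (shut) to 1 (fully open). A call has 1 to 12 rows; each row is the pose to reach, as a shift and turn from the pose commanded when the call began, along the tool's axes at that moment; what a row does not reach only later rows make up. A row lasts 1/12 s, in which the tool goes at most 41.7 mm and 7.16 degrees, less where a joint would pass 70% of its speed; a pose out of reach is approached as far as the arm can. A call with a gripper value outside its range is refused whole. The fingers move at their own pace and stop on an object; "force" is the grip in N (left out, the last holds). Time passes only in rows, so rows that repeat a pose let the fingers close. It gives the time, the measured TCP pose, the force, the opening and the grip force at its end, in the units of the state.
- env.get_state(): the state, without advancing time (a new reading comes with each control period).
- imaging.read_camera(name): name is "scene" or "top" or "wrist"; returns a dict with "color" (384x512x3 uint8, blue, green, red), "z_map" (384x512 float32, m along the optical axis (not along the pixel's ray), 0 where there is no reading), "camera_matrix" (3x3 intrinsics, pixels), "view" (4x4, takes a point from world to camera coordinates). Camera axes: x right, y down, z forward; pixel columns grow to the right and rows downward; lengths in m; the calibration is good to about 2 mm. A picture is of the moment at which its call begins.
- ticket.hand_in(): hands the job in; it is judged then, once.
The state is a dict: "clock": time; "joint_pos": joint angles; "qvel": joint speeds; "tau": joint torques, N m; "tcp_pos": TCP position; "orientation": TCP orientation; "wrist_force": force on the tool from outside, world axes, zero at the start; "ft_torque": the same for the moment, N m; "finger_gap": finger opening in m; "grip_force": force on a finger pad.
Only numpy, scipy, OpenCV 4.12 (cv2) and the standard library are available. Lean on these libraries where they do the work, as an engineer would, in place of code of your own. Each camera call takes 0.05 s, during which the arm holds its last target. There are 200 camera calls.

## Task

One of the two small plywood caddies has an angled strip along the top of its tall back. Tilt that caddy like the leaning board, bring its strip over the cleat (the upper of the two pale bars on the board, with a groove behind it) and let it down until it is fully home and hangs there by itself, its back parallel to the board and the whole strip on the cleat. Leave the plain caddy where it stands.

Things in the scene. Friction and masses are not known exactly. Their poses are not given: they have to be found in the camera images.
- caddy: Loose plywood box to hang, 0.3 kg, 80 (x) by 100 (y) mm, sides 45 mm high. Origin: centre of the underside; z up, +x to its back. Grip: middle wall 12 mm thick in y, x = -12 to 32 mm, top at z = 115; nothing else is above z = 75, so pinch it there. Back wall 75 high, rear face x = 40. Home: axes parallel to the cleat's, origin at (-64, 0, -29) in its frame.
- strip (a point): Middle of the lower edge of the caddy's pale wooden rear strip (caddy frame x 60.5, y 0, z 36 mm). Strip: 90 mm wide, x = 40 to 62, top z = 75; its underside slopes down to the rear at 55 degrees, from z = 63 at the back wall to a blunt edge 3 mm thick, 36 mm up. Fully home this point is at (-3.5, 0, 7) mm in the cleat's frame.
- plain_caddy: The other caddy, to be left alone: the same plywood box and grip, but its back is plain and only 45 mm high, with no strip. Origin and axes as for the caddy.
- cleat: Fixed plywood board 240 mm wide, leaning back 15 degrees, with a pale cleat 150 wide, 24 deep. Origin: board face, middle of the bottom of the V groove behind the cleat, 160 above the bench. x into the board, y left along it, z up along the leaning board. Cleat top rises forward at 55 degrees to a blunt edge at x = -21 to -24, z = 30 mm; underside z = -8. Below it a batten, also 24 deep, z = -16 to -40, for the caddy's back to rest on; board from z = -150 to 52.

How it is judged:
By the outcome, as a careful person would: the job done as asked, in the order asked, and still so for the second after the job is handed in, with the robot touching nothing.
It also fails if it takes over 40 s, if anything falls off the work surface, if the arm or the gripper's body presses on something with over 40 N, if the wrist force passes 120 N, or if a joint passes its speed limit or range.

## Working session

There is one attempt and no reset: what is moved stays moved. The work goes in short steps, Python scripts to look and compute and a tool call to move; the robot and the scene stay as the last step left them, time stands still between calls to the robot, and variables do not carry over. Pictures are saved under pics/ and viewed, at most 10 in all, crops included, and the job is handed in when it is done.

Besides the shell and the picture viewer there is one more tool, called after "Emit:" as name([rows], argument=value, ...), one row to a line, values as JSON. apply_moves: Moves the arm, as the interface text tells. Its arguments: {"type":"object","properties":{"rows":{"type":"array"},"force":{"type":"number"}},"required":["rows"]}

```bash
mkdir -p pics; cat > h.py <<'E'
import numpy as np, cv2
from workcell import env, imaging, ticket
from scipy.spatial.transform import Rotation as R
def cam(n):
    d=imaging.read_camera(n); d['K']=np.array(d['camera_matrix']); d['V']=np.array(d['view']); return d
def pts(d):
    z=d['z_map']; K=d['K']; h,w=z.shape; u,v=np.meshgrid(np.arange(w),np.arange(h))
    c=np.stack([(u-K[0,2])/K[0,0]*z,(v-K[1,2])/K[1,1]*z,z],-1)
    V=d['V']; return (c-V[:3,3])@V[:3,:3]   # world
def RT(s): w,x,y,z=s['orientation']; return R.from_quat([x,y,z,w])
E
python3 - <<'E'
from h import *
for n in ("scene","top"):
    d=cam(n); cv2.imwrite(f"pics/{n}0.png",d['color']); np.savez(f"{n}0.npz",color=d['color'],z_map=d['z_map'],K=d['K'],V=d['V'])
    print(n,d['K'].round(1).tolist(),d['V'].round(3).tolist(),(d['z_map']>0).mean())
print(env.get_state())
E
```

```text
scene [[365.7, 0.0, 256.5], [0.0, 365.7, 196.6], [0.0, 0.0, 1.0]] [[-0.838, -0.546, 0.01, 0.388], [-0.266, 0.392, -0.88, 0.247], [0.477, -0.74, -0.474, 0.7], [0.0, 0.0, 0.0, 1.0]] 0.9960428873697916
top [[362.0, 0.0, 255.4], [0.0, 362.0, 196.0], [0.0, 0.0, 1.0]] [[0.021, -1.0, -0.02, -0.064], [-0.992, -0.019, -0.124, 0.485], [0.124, 0.023, -0.992, 1.036], [0.0, 0.0, 0.0, 1.0]] 0.9961700439453125
{'clock': 0.1, 'joint_pos': array([-1.42363812e+00,  3.13913368e-01,  4.50852636e-02,  1.30362818e+00,
        1.80979448e-05,  1.43120993e+00]), 'qvel': array([-0.00101412, -0.00100776,  0.00429077, -0.00184223,  0.00100068,
       -0.00091227]), 'tau': array([ 2.37216896e-03, -4.81726813e+01,  2.99242687e+01,  1.27151681e-02,
       -1.60200570e-04,  2.99799055e-06]), 'tcp_pos': array([ 0.16255681, -0.55101488,  0.20800189]), 'orientation': array([-8.30005615e-04,  9.89739445e-01,  1.42881566e-01,  5.90669583e-06]), 'wrist_force': array([-0.23377607, -0.1481402 , -0.05189854]), 'ft_torque': array([ 0.00594499, -0.02578523,  0.031226  ]), 'grip_force': 0.0, 'finger_gap': 0.08530644281120438}
```

View pics/scene0.png

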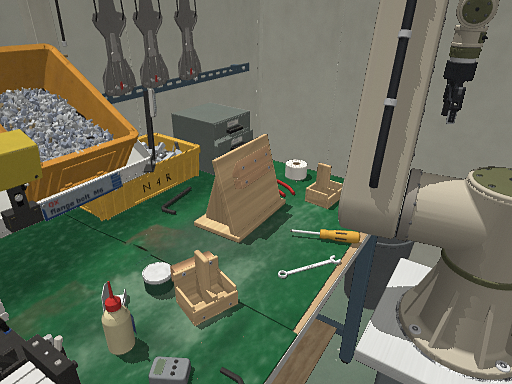

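View pics/top0.png

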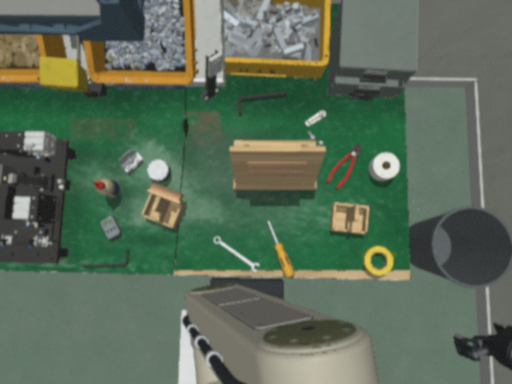

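The caddy with the tall back and strip is at top (163,205), scene (205,285). The plain one is at top (350,218), scene (323,190). The board is at top (278,165), facing the robot.

```bash
cat > m.py <<'E'
from h import *
L={n:dict(np.load(f"{n}0.npz")) for n in("scene","top")}
Pt=pts(L["top"]); Ps=pts(L["scene"])
t=Pt[175:235,130:200].reshape(-1,3); print("bench z",np.median(Pt[220:260,200:260,2]), np.median(Ps[300:330,250:280,2]))
def rect(P,lo,hi,name):
    m=(P[:,2]>lo)&(P[:,2]<hi); q=P[m]
    if len(q)<5: print(name,len(q));return
    r=cv2.minAreaRect((q[:,:2]*1000).astype(np.float32)); print(name,len(q),np.round(r[0],1),np.round(r[1],1),round(r[2],1),"z",np.median(q[:,2]).round(4))
s=Ps[240:330,165:245].reshape(-1,3)
for P,n in((t,"top"),(s,"scene")):
    rect(P,.1,.13,n+" grip"); rect(P,.068,.085,n+" back"); rect(P,.04,.05,n+" rim");rect(P,.015,.13,n+" all")
p=Pt[195:245,325:375].reshape(-1,3); rect(p,.1,.13,"plain grip"); rect(p,.03,.06,"plain rim");rect(p,.015,.13,"plain all")
# board
b=Pt[135:195,225:330]; 
for r in range(138,196,3): print(r,Pt[r,278].round(3),Pt[r,245].round(3),Pt[r,312].round(3))
img=np.hstack([cv2.resize(L["top"]["color"][165:240,125:205],None,fx=5,fy=5,interpolation=2),cv2.resize(L["scene"]["color"][235:335,160:250],(338,375),interpolation=2)])
cv2.imwrite("pics/crop1.png",img)
E
python3 m.py
```

```text
bench z 0.00045273210096676117 0.0007072677532952406
top grip 86 [451.9 213.9] [12.2 42.7] 70.9 z 0.1136
top back 370 [483.8 202. ] [89.1 80. ] 31.6 z 0.0753
top rim 206 [470.1 212.8] [110.  140.5] 81.6 z 0.0437
top all 1019 [469.7 213.8] [113.2 152.1] 82.5 z 0.0572
scene grip 166 [449.  218.2] [11.9 44.8] 69.8 z 0.1131
scene back 513 [480.8 207.5] [86.4 83.8] 26.3 z 0.0756
scene rim 494 [478.8 209.5] [103.5 152.6] 69.9 z 0.0445
scene all 2761 [476.3 210.7] [105.1 159.3] 71.2 z 0.0439
plain grip 90 [ 437.5 -327.5] [12.1 42.5] 83.1 z 0.1141
plain rim 383 [ 428.3 -327.5] [100.7  80.2] 84.6 z 0.0435
plain all 630 [ 428.3 -327.4] [100.8  80.2] 84.6 z 0.0441
138 [ 0.67  -0.119  0.003] [ 0.668 -0.018  0.003] [ 0.668 -0.222  0.014]
141 [ 0.657 -0.119  0.016] [ 0.655 -0.019  0.015] [ 0.658 -0.222  0.016]
144 [ 0.648 -0.119  0.014] [ 0.634 -0.021  0.06 ] [ 0.649 -0.222  0.017]
147 [ 0.587 -0.112  0.21 ] [ 0.586 -0.03   0.207] [ 0.589 -0.196  0.206]
150 [ 0.579 -0.112  0.209] [ 0.577 -0.03   0.211] [ 0.58  -0.196  0.21 ]
153 [ 0.574 -0.112  0.2  ] [ 0.573 -0.03   0.198] [ 0.576 -0.197  0.198]

[... 321 characters left out ...]
0.552 -0.026  0.112] [ 0.554 -0.208  0.118]
171 [ 0.538 -0.115  0.15 ] [ 0.547 -0.025  0.095] [ 0.549 -0.211  0.099]
174 [ 0.533 -0.116  0.135] [ 0.542 -0.025  0.077] [ 0.546 -0.214  0.075]
177 [ 0.538 -0.119  0.059] [ 0.536 -0.024  0.061] [ 0.539 -0.215  0.064]
180 [ 0.533 -0.12   0.038] [ 0.532 -0.023  0.035] [ 0.534 -0.219  0.042]
183 [ 0.528 -0.121  0.013] [ 0.526 -0.022  0.017] [ 0.529 -0.222  0.018]
186 [ 0.519 -0.121  0.017] [ 0.517 -0.022  0.015] [ 0.521 -0.222  0.014]
189 [ 0.512 -0.122 -0.   ] [ 0.51  -0.021 -0.003] [ 0.513 -0.223  0.006]
192 [ 0.503 -0.122  0.   ] [ 0.501 -0.022  0.001] [ 0.505 -0.224 -0.001]
195 [ 0.494 -0.122 -0.004] [ 0.491 -0.022  0.002] [ 0.495 -0.224  0.002]
```

View pics/crop1.png

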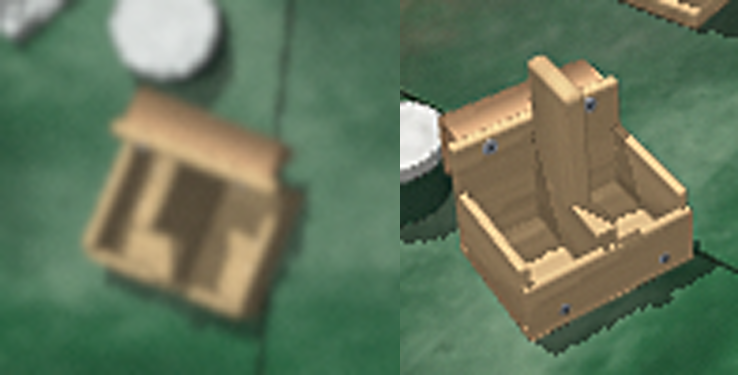

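```bash
cat > m2.py <<'E'
from h import *
L={n:dict(np.load(f"{n}0.npz")) for n in("scene","top")}
W=[]
for n,(a,b,c,d) in (("top",(138,195,225,332)),("scene",(130,245,190,290))):
    P=pts(L[n])[a:b,c:d].reshape(-1,3); P=P[(P[:,2]>.03)&(P[:,2]<.2)&(P[:,0]>.45)]
    # histogram signed offset along nominal normal, iterate plane fits for face and front of bars
    nn=np.array([np.cos(.2618),.0,-np.sin(.2618)])
    o=P@nn; h,e=np.histogram(o,bins=np.arange(.40,.60,.004)); print(n,[(round(x,3),k) for x,k in zip(e,h) if k>20])
    for s0 in ("face","front"):
        peaks=e[np.argsort(h)[::-1][:1]][0]+.002 if s0=="face" else None
        if s0=="face": q=P[abs(o-peaks)<.008]
        else: q=P[abs(o-(off-.024))<.005]
        if len(q)<30: continue
        for _ in range(6):
            c=q.mean(0); N=np.linalg.svd(q-c)[2][2]; N*=np.sign(N[0]); D=P-c
            q=P[abs(D@N)<.0025]
        off=c@nn
        print(s0,len(q),"tilt",np.degrees(np.arcsin(-N[2])).round(2),"yaw",np.degrees(np.arctan2(N[1],N[0])).round(2),"x at z=.16,y=-.115:",((c@N-N[2]*.16+N[1]*.115)/N[0]).round(4),"y",q[:,1].min().round(4),q[:,1].max().round(4),"z",np.percentile(q[:,2],[1,99]).round(3))
img=np.hstack([cv2.resize(L["top"]["color"][135:200,222:335],None,fx=3.5,fy=3.5,interpolation=2)[:227],cv2.resize(L["scene"]["color"][130:245,185:295],(300,314),interpolation=2)[:227]]) if 0 else None
a=cv2.resize(L["top"]["color"][135:200,222:335],(522,300),interpolation=2); b=cv2.resize(L["scene"]["color"][130:245,185:295],(276,300),interpolation=2)
cv2.imwrite("pics/crop2.png",np.hstack([a,b]))
E
python3 m2.py
```

```text
top [(np.float64(0.476), np.int64(298)), (np.float64(0.48), np.int64(435)), (np.float64(0.488), np.int64(24)), (np.float64(0.492), np.int64(34)), (np.float64(0.5), np.int64(810)), (np.float64(0.504), np.int64(923))]
face 1732 tilt 14.88 yaw 0.72 x at z=.16,y=-.115: 0.5648 y -0.2288 0.01 z [0.031 0.199]
front 686 tilt 14.91 yaw 0.67 x at z=.16,y=-.115: 0.5401 y -0.1847 -0.0351 z [0.131 0.197]
scene [(np.float64(0.472), np.int64(149)), (np.float64(0.476), np.int64(680)), (np.float64(0.48), np.int64(51)), (np.float64(0.484), np.int64(49)), (np.float64(0.488), np.int64(46)), (np.float64(0.492), np.int64(31)), (np.float64(0.496), np.int64(661)), (np.float64(0.5), np.int64(1832)), (np.float64(0.504), np.int64(94)), (np.float64(0.508), np.int64(81)), (np.float64(0.512), np.int64(25)), (np.float64(0.54), np.int64(45)), (np.float64(0.544), np.int64(43)), (np.float64(0.548), np.int64(44)), (np.float64(0.552), np.int64(45)), (np.float64(0.556), np.int64(43)), (np.float64(0.56), np.int64(42)), (np.float64(0.564), np.int64(35)), (np.float64(0.568), np.int64(34)), (np.float64(0.572), np.int64(31)), (np.float64(0.576), np.int64(24)), (np.float64(0.584), np.int64(22))]
face 2434 tilt 14.97 yaw 0.65 x at z=.16,y=-.115: 0.5618 y -0.2285 0.0156 z [0.032 0.199]
front 806 tilt 14.89 yaw 0.59 x at z=.16,y=-.115: 0.5369 y -0.1821 -0.03 z [0.129 0.196]
```

View pics/crop2.png

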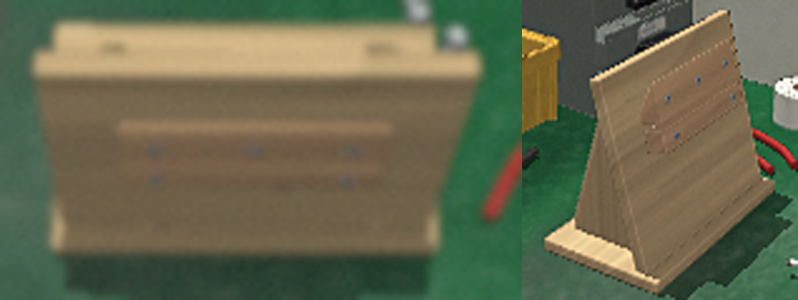

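The board planes are consistent in both views: tilt 14.9°, yaw 0.67°. The offset from grip to cleat agrees to 0.2 mm, and the cleat is about 150 mm wide as given. Next I move over the caddy.

```bash
cat >> h.py <<'E'
def tool(yaw,tilt=0):
    "tool x at yaw (deg), z down; tilt: leaned like the board (tool x points away from board)"
    return R.from_euler('ZY',[yaw-180,tilt],degrees=True)*R.from_matrix(np.diag([-1.,1,-1]))
def go(p,Rt,s=None):
    s=s or env.get_state(); R0=RT(s)
    print("xyz",(R0.inv().apply(np.array(p)-s['tcp_pos'])*1000).round(1).tolist(),"turn",(R0.inv()*Rt).as_rotvec().round(4).tolist())
E
python3 - <<'E'
from h import *
s=env.get_state(); print(tool(160.4).as_matrix().round(2).tolist())
go([.42,-.35,.36],tool(88.4),s)
# second leg
s2=dict(s); s2['tcp_pos']=np.array([.42,-.35,.36]); q=tool(88.4).as_quat(); s2['orientation']=[q[3],*q[:3]]
go([.45,.216,.29],tool(160.4),s2)
E
```

```text
[[-0.94, 0.34, 0.0], [0.34, 0.94, 0.0], [0.0, 0.0, -1.0]]
xyz [303.8, -120.2, -151.7] turn [-0.0013, -0.0012, -1.2561]
xyz [566.6, 14.2, 70.0] turn [0.0, 0.0, -1.2566]
```

Emit:
apply_moves([
  {"xyz": [0,0,-80],"turn": [0,0,-0.1],"grip": 1},
  {"xyz": [0,0,-80],"turn": [0,0,-0.2],"grip": 1},
  {"xyz": [304,-120,-152],"turn": [0,0,-1.256],"grip": 1},
  {"xyz": [304,-120,-152],"turn": [0,0,-1.256],"grip": 1},
  {"xyz": [304,-120,-152],"turn": [0,0,-1.256],"grip": 1},
  {"xyz": [304,-120,-152],"turn": [0,0,-1.256],"grip": 1},
  {"xyz": [304,-120,-152],"turn": [0,0,-1.256],"grip": 1},
  {"xyz": [304,-120,-152],"turn": [0,0,-1.256],"grip": 1},
  {"xyz": [304,-120,-152],"turn": [0,0,-1.256],"grip": 1},
  {"xyz": [304,-120,-152],"turn": [0,0,-1.256],"grip": 1},
  {"xyz": [304,-120,-152],"turn": [0,0,-1.256],"grip": 1},
  {"xyz": [304,-120,-152],"turn": [0,0,-1.256],"grip": 1},
])

```text
clock: 1.1
tcp_pos: [0.4222, -0.3487, 0.3609]
orientation: [0.0, 0.715, 0.699, -0.0]
wrist_force: [-0.6, -0.2, -0.8]
finger_gap: 0.0852
grip_force: 0.0
```

```bash
python3 -c "
from h import *
s=env.get_state(); print(s['tcp_pos'],s['joint_pos'].round(2)); go([.45,.216,.29],tool(160.4),s)"
```

```text
[ 0.42219973 -0.34868123  0.36094418] [-0.84  0.27  0.36  1.66 -0.    0.76]
xyz [565.2, 15.4, 70.8] turn [0.0, 0.0004, -1.2506]
```

Emit:
apply_moves([
  {"xyz": [565,15,0],"turn": [0,0,-1.25],"grip": 1},
  {"xyz": [565,15,0],"turn": [0,0,-1.25],"grip": 1},
  {"xyz": [565,15,0],"turn": [0,0,-1.25],"grip": 1},
  {"xyz": [565,15,0],"turn": [0,0,-1.25],"grip": 1},
  {"xyz": [565,15,0],"turn": [0,0,-1.25],"grip": 1},
  {"xyz": [565,15,0],"turn": [0,0,-1.25],"grip": 1},
  {"xyz": [565,15,0],"turn": [0,0,-1.25],"grip": 1},
  {"xyz": [565,15,0],"turn": [0,0,-1.25],"grip": 1},
  {"xyz": [565,15,0],"turn": [0,0,-1.25],"grip": 1},
  {"xyz": [565,15,20],"turn": [0,0,-1.25],"grip": 1},
  {"xyz": [565,15,71],"turn": [0,0,-1.25],"grip": 1},
  {"xyz": [565,15,71],"turn": [0,0,-1.25],"grip": 1},
])

```text
clock: 2.1
tcp_pos: [0.4473, 0.1422, 0.3221]
orientation: [0.001, 0.175, 0.985, -0.0]
wrist_force: [0.9, 0.3, 0.2]
finger_gap: 0.0851
grip_force: 0.0
```

```bash
python3 - <<'E'
from h import *
s=env.get_state(); print(s['tcp_pos'],s['joint_pos'].round(2)); go([.45,.216,.29],tool(160.4),s)
d=cam("wrist"); cv2.imwrite("pics/w1.png",d['color']); np.savez("w1.npz",**{k:d[k] for k in("color","z_map","K","V")})
P=pts(d).reshape(-1,3); print(-d['V'][:3,:3].T@d['V'][:3,3])
P=P[(abs(P[:,0]-.47)<.1)&(abs(P[:,1]-.21)<.1)]
for lo,hi,n in((.1,.13,'grip'),(.068,.085,'back'),(.015,.13,'all')):
    q=P[(P[:,2]>lo)&(P[:,2]<hi)]; r=cv2.minAreaRect((q[:,:2]*1000).astype(np.float32)); print(n,len(q),np.round(r[0],1),np.round(r[1],1),round(r[2],1),np.median(q[:,2]))
E
```

```text
[0.44729328 0.14216322 0.32208008] [ 0.14  0.1   0.05  1.52 -0.    0.49]
xyz [23.0, 70.2, 32.1] turn [0.0002, 0.0016, -0.0101]
[0.38557427 0.16474288 0.48669082]
grip 503 [450.8 215.3] [12.1 44. ] 70.1 0.1136477960736925
back 1954 [483.2 203.4] [86.6 84.4] 25.9 0.07448934788831618
all 5885 [479.9 215.2] [117.8 179.8] 86.1 0.04486341816642156
```

View pics/w1.png

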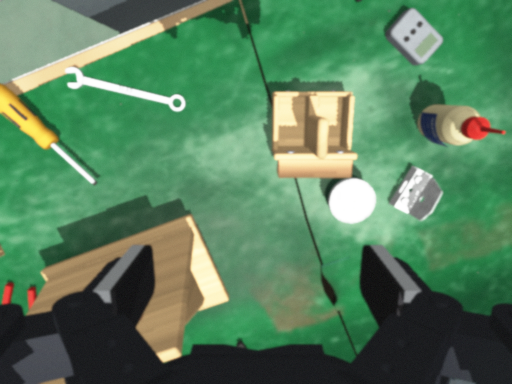

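The wrist view shows the caddy at (314,135), strip side towards the bottom of the picture. The grip wall measures 12.1 x 44 mm at z≈0.114, as expected. Next I go directly above it and check once more.

Emit:
apply_moves([
  {"xyz": [23,70,50],"turn": [0,0,-0.005],"grip": 1},
  {"xyz": [23,70,90],"turn": [0,0,-0.005],"grip": 1},
  {"xyz": [23,70,90],"turn": [0,0,-0.005],"grip": 1},
  {"xyz": [23,70,90],"turn": [0,0,-0.005],"grip": 1},
  {"xyz": [23,70,90],"turn": [0,0,-0.005],"grip": 1},
])

```text
clock: 2.57
tcp_pos: [0.4479, 0.214, 0.2302]
orientation: [-0.002, 0.172, 0.985, -0.002]
wrist_force: [-0.4, 0.4, -0.3]
finger_gap: 0.0852
grip_force: 0.0
```

```bash
python3 - <<'E'
from h import *
s=env.get_state(); print(s['tcp_pos'])
d=cam("wrist"); cv2.imwrite("pics/w2.png",d['color'])
P=pts(d).reshape(-1,3)
P=P[(abs(P[:,0]-.47)<.1)&(abs(P[:,1]-.21)<.1)]
q=P[(P[:,2]>.1)&(P[:,2]<.13)]; r=cv2.minAreaRect((q[:,:2]*1000).astype(np.float32)); print(len(q),np.round(r[0],1),np.round(r[1],1),round(r[2],1),np.median(q[:,2]))
c=np.array(r[0])/1000; yaw=r[2]+90 if r[1][1]>r[1][0] else r[2]; print(yaw)
go([c[0],c[1],.078],tool(yaw),s)
E
```

```text
[0.44786595 0.21401276 0.23016123]
709 [450.8 215.6] [11.2 44.2] 70.2 0.11392502631432554
160.23416137695312
xyz [-2.8, 3.1, 152.1] turn [-0.0038, -0.0041, 0.0001]
```

Emit:
apply_moves([
  {"xyz": [-2.5,2.0,40],"turn": [0,0,0],"grip": 1},
  {"xyz": [-2.5,2.0,80],"turn": [0,0,0],"grip": 1},
  {"xyz": [-2.5,2.0,115],"turn": [0,0,0],"grip": 1},
  {"xyz": [-2.5,2.0,140],"turn": [0,0,0],"grip": 1},
  {"xyz": [-2.5,2.0,152],"turn": [0,0,0],"grip": 1},
  {"xyz": [-2.5,2.0,152],"turn": [0,0,0],"grip": 1},
  {"xyz": [-2.5,2.0,152],"turn": [0,0,0],"grip": 1},
])

```text
clock: 3.2
tcp_pos: [0.4538, 0.215, 0.0817]
orientation: [0.001, 0.172, 0.985, 0.0]
wrist_force: [-0.1, 0.9, -0.0]
finger_gap: 0.0857
grip_force: 0.0
```

```bash
python3 - <<'E'
from h import *
s=env.get_state(); print(s['tcp_pos'],s['wrist_force']); go([.4508,.2156,.078],tool(160.2),s)
E
```

```text
[0.45382521 0.21496753 0.08169083] [-0.09491114  0.88736501 -0.01130394]
xyz [3.1, -0.4, 3.7] turn [0.0006, 0.0013, -0.0009]
```

Emit:
apply_moves([
  {"xyz": [3,-0.4,3],"turn": [0,0,0],"grip": 1},
  {"xyz": [3,-0.4,3],"turn": [0,0,0],"grip": 0.5},
  {"xyz": [3,-0.4,3],"turn": [0,0,0],"grip": 0},
  {"xyz": [3,-0.4,3],"turn": [0,0,0],"grip": 0},
  {"xyz": [3,-0.4,3],"turn": [0,0,0],"grip": 0},
  {"xyz": [3,-0.4,3],"turn": [0,0,0],"grip": 0},
  {"xyz": [3,-0.4,3],"turn": [0,0,0],"grip": 0},
  {"xyz": [3,-0.4,3],"turn": [0,0,0],"grip": 0},
  {"xyz": [3,-0.4,3],"turn": [0,0,0],"grip": 0},
  {"xyz": [3,-0.4,3],"turn": [0,0,0],"grip": 0},
], force=70)

```text
clock: 4.03
tcp_pos: [0.4498, 0.2166, 0.0777]
orientation: [0.0, 0.171, 0.985, 0.0]
wrist_force: [-0.8, -1.8, 4.8]
finger_gap: 0.0101
grip_force: 70.6
```

```bash
cat >> h.py <<'E'
C0=np.array([.5633,-.108,.160]); RC=R.from_euler('ZY',[.67,15],degrees=True); H=np.array([-55.3,0,48.7])/1000
RH=tool(180.67,15)
def home(dx,dy,dz): return C0+RC.apply(H+np.array([dx,dy,dz])/1000)
E
python3 - <<'E'
from h import *
s=env.get_state(); print(s['tcp_pos'],home(-10,0,50),s['joint_pos'].round(2)); go([.44,.216,.30],tool(160.2),s); go(home(-25,0,70),RH,s)
E
```

```text
[0.44976789 0.21662861 0.0777173 ] [ 0.52577305 -0.10843885  0.27223776] [ 0.29  0.25 -0.38  0.94 -0.    0.63]
xyz [8.9, -3.9, -222.3] turn [0.0001, 0.0006, 0.0018]
xyz [-172.5, -283.6, -217.7] turn [0.0466, 0.2596, -0.3534]
```

Emit:
apply_moves([
  {"xyz": [0,0,-15],"turn": [0,0,0],"grip": 0},
  {"xyz": [0,0,-45],"turn": [0,0,0],"grip": 0},
  {"xyz": [0,0,-80],"turn": [0,0,0],"grip": 0},
  {"xyz": [0,0,-115],"turn": [0,0,0],"grip": 0},
  {"xyz": [0,0,-150],"turn": [0,0,0],"grip": 0},
  {"xyz": [0,0,-185],"turn": [0,0,0],"grip": 0},
  {"xyz": [0,0,-210],"turn": [0,0,0],"grip": 0},
  {"xyz": [0,0,-222],"turn": [0,0,0],"grip": 0},
  {"xyz": [0,0,-222],"turn": [0,0,0],"grip": 0},
])

```text
clock: 4.78
tcp_pos: [0.4507, 0.2171, 0.3018]
orientation: [0.002, 0.171, 0.985, 0.001]
wrist_force: [-0.1, 0.1, -3.4]
finger_gap: 0.0102
grip_force: 69.6
```

```bash
python3 - <<'E'
from h import *
s=env.get_state(); print(s['tcp_pos'],s['finger_gap'],s['wrist_force']); go(home(-25,0,70),RH,s)
E
```

```text
[0.45067095 0.21707047 0.30180391] 0.010242306096340324 [-0.0717817   0.08890802 -3.38011905]
xyz [-171.6, -284.4, 6.2] turn [0.0485, 0.2629, -0.3531]
```

Emit:
apply_moves([
  {"xyz": [-14,-24,0],"turn": [0.004,0.022,-0.029],"grip": 0},
  {"xyz": [-29,-47,0],"turn": [0.008,0.044,-0.059],"grip": 0},
  {"xyz": [-43,-71,0],"turn": [0.012,0.065,-0.088],"grip": 0},
  {"xyz": [-57,-95,0],"turn": [0.016,0.087,-0.118],"grip": 0},
  {"xyz": [-72,-119,0],"turn": [0.02,0.109,-0.147],"grip": 0},
  {"xyz": [-86,-142,0],"turn": [0.023,0.13,-0.177],"grip": 0},
  {"xyz": [-100,-166,0],"turn": [0.027,0.152,-0.206],"grip": 0},
  {"xyz": [-115,-190,0],"turn": [0.031,0.173,-0.235],"grip": 0},
  {"xyz": [-129,-213,0],"turn": [0.035,0.195,-0.265],"grip": 0},
  {"xyz": [-150,-249,3],"turn": [0.041,0.227,-0.309],"grip": 0},
  {"xyz": [-165,-273,6],"turn": [0.045,0.25,-0.338],"grip": 0},
  {"xyz": [-171.5,-284,6],"turn": [0.0468,0.26,-0.353],"grip": 0},
])

```text
clock: 5.78
tcp_pos: [0.5155, -0.1122, 0.2892]
orientation: [-0.134, -0.005, 0.991, -0.0]
wrist_force: [-0.7, 1.1, -3.6]
finger_gap: 0.0102
grip_force: 69.5
```

Emit:
apply_moves([
  {"xyz": [0,0,0],"turn": [0,0,0],"grip": 0},
  {"xyz": [0,0,0],"turn": [0,0,0],"grip": 0},
  {"xyz": [0,0,0],"turn": [0,0,0],"grip": 0},
])

```text
clock: 6.03
tcp_pos: [0.5148, -0.1078, 0.2922]
orientation: [-0.132, -0.006, 0.991, -0.0]
wrist_force: [-0.3, 0.2, -2.9]
finger_gap: 0.0097
grip_force: 69.5
```

```bash
python3 - <<'E'
from h import *
s=env.get_state(); print(s['tcp_pos'],s['joint_pos'].round(2)); go(home(-25,0,70),RH,s); go(home(-12,0,50),RH,s)
d=cam("scene"); np.savez("s2.npz",**{k:d[k] for k in("color","z_map","K","V")})
a=cv2.resize(d['color'][90:240,160:330],(680,600),interpolation=2); cv2.imwrite("pics/s2.png",a)
E
```

```text
[ 0.51483225 -0.10783923  0.29219039] [-0.31  0.45  0.42  1.79 -0.08 -0.31]
xyz [-0.7, -0.7, -3.6] turn [0.0011, -0.0028, -0.0003]
xyz [-13.8, -0.7, 16.4] turn [0.0011, -0.0028, -0.0003]
```

View pics/s2.png

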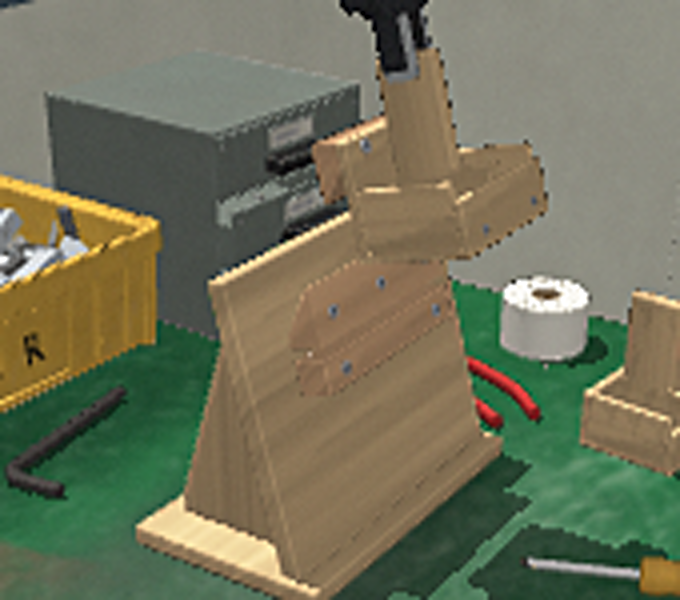

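The strip (330,165 in the crop) is above the cleat, with the caddy tilted like the board. I measure how it sits in the hand relative to the cleat from scene and top depth.

```bash
cat > cad.py <<'E'
from h import *
def fit(P,ax,val,tol=.006):
    "P in caddy frame (m): fit plane near axis=val"
    q=P[abs(P[:,ax]-val)<tol]
    for _ in range(6):
        c=q.mean(0); N=np.linalg.svd(q-c,full_matrices=False)[2][2]; N*=np.sign(N[ax]); D=(P-c)@N
        q=P[(abs(D)<.002)&(abs(P[:,ax]-val)<.012)]
    return len(q),c,N
def run(s):
    # TCP in cleat frame -> expected caddy origin
    t=RC.inv().apply(s['tcp_pos']-C0); print("tcp-home mm",((t-H)*1000).round(1)); o=t-H+np.array([-.064,0,-.029])
    for n,org in(("scene",[.5618,-.1060,.16]),("top",[.5648,-.110,.16])):
        d=cam(n); P=pts(d).reshape(-1,3); P=RC.inv().apply(P-np.array(org))-o
        box=(abs(P[:,0]-.01)<.06)&(abs(P[:,1])<.06)&(P[:,2]>-.01)&(P[:,2]<.12); P=P[box]
        z=P[:,2]; x=P[:,0]; y=P[:,1]
        for nm,m,ax,v in(("front x-40",(z>.006)&(z<.04)&(abs(y)<.045),0,-.04),("side y50",(z>.006)&(z<.04)&(abs(x)<.035),1,.05),("wall y6",(z>.05)&(z<.075)&(x>-.01)&(x<.03),1,.006),("wallfront x-12",(z>.05)&(z<.11)&(abs(y)<.006),0,-.012),("back x31",(z>.048)&(z<.073)&(abs(y)<.048)&(abs(y)>.01),0,.032),("striptop z75",(x>.035)&(x<.06)&(abs(y)<.043),2,.075),("sides top z45",(abs(abs(y)-.047)<.004)&(abs(x)<.03),2,.045)):
            Q=P[m]
            if (abs(Q[:,ax]-v)<.006).sum()<15: continue
            k,c,N=fit(Q,ax,v); print(n,nm,k,"at",(c*1000).round(1),"N deg",np.degrees(N).round(1))
if __name__=="__main__": run(env.get_state())
E
python3 cad.py
```

```text
tcp-home mm [-25.9   1.   67.1]
scene front x-40 245 at [-40.4   1.   21.7] N deg [57.3 -0.1 -0.8]
scene side y50 304 at [-1.1 48.4 22.8] N deg [-0.3 57.3  0.1]
scene wall y6 131 at [ 9.2  4.6 62.4] N deg [-0.5 57.3  0.1]
scene wallfront x-12 82 at [-10.8   2.2  78.5] N deg [ 49.  -29.7   1.4]
scene back x31 87 at [31.3 29.  60.5] N deg [57.3 -0.4 -2. ]
scene striptop z75 40 at [48.7 14.5 76. ] N deg [ 0.5  0.2 57.3]
scene sides top z45 58 at [-2.7 10.  43. ] N deg [ 0.8 -0.3 57.3]
top front x-40 33 at [-40.5 -38.8  24.3] N deg [57.3  1.3 -1.2]
top sides top z45 36 at [-12.1 -46.8  45.8] N deg [ 2.1 14.6 55.4]
```

Emit:
apply_moves([
  {"xyz": [-8,0.5,0],"turn": [0,-0.006,0],"grip": 0},
  {"xyz": [-16,0.5,6],"turn": [0,-0.012,0],"grip": 0},
  {"xyz": [-22,0.5,14],"turn": [0,-0.012,0],"grip": 0},
  {"xyz": [-23,0.5,22],"turn": [0,-0.012,0],"grip": 0},
  {"xyz": [-23,0.5,22],"turn": [0,-0.012,0],"grip": 0},
  {"xyz": [-23,0.5,22],"turn": [0,-0.012,0],"grip": 0},
  {"xyz": [-23,0.5,22],"turn": [0,-0.012,0],"grip": 0},
])

```text
clock: 6.77
tcp_pos: [0.5314, -0.1078, 0.2661]
orientation: [-0.125, -0.006, 0.992, -0.001]
wrist_force: [-0.2, 0.5, -3.4]
finger_gap: 0.0104
grip_force: 69.5
```

```bash
python3 cad.py; python3 -c "
from h import *
s=env.get_state(); print(s['wrist_force']); go(home(-2,0,20),RH,s)"
```

```text
tcp-home mm [-2.9  0.5 45.5]
scene front x-40 234 at [-39.8   1.7  21.3] N deg [57.3 -0.3 -0.4]
scene side y50 288 at [-1.3 48.6 23.5] N deg [ 0.1 57.3  0.3]
scene wall y6 111 at [ 9.3  4.  62.3] N deg [ 0.1 57.3 -0.8]
scene wallfront x-12 79 at [-10.4   2.5  79.2] N deg [ 39.9 -41.1   2.3]
scene back x31 85 at [31.9 29.7 60.2] N deg [57.3 -0.6  0.1]
scene striptop z75 44 at [48.3 10.7 76.4] N deg [-0.6  0.1 57.3]
scene sides top z45 60 at [-3.5  9.7 43.6] N deg [ 1.3 -0.2 57.3]
top front x-40 30 at [-39.6 -38.1  23.9] N deg [57.2  3.7  0.1]
top sides top z45 38 at [-10.7 -46.7  45.1] N deg [ 0.  23.4 52.3]
[ 0.29941865 -0.18933424 -3.31271796]
xyz [-0.4, -0.4, 26.1] turn [-0.0003, 0.0115, -0.0007]
```

Emit:
apply_moves([
  {"xyz": [0,0.5,6],"turn": [0,0,0],"grip": 0},
  {"xyz": [0,0.5,12],"turn": [0,0,0],"grip": 0},
  {"xyz": [0,0.5,18],"turn": [0,0,0],"grip": 0},
  {"xyz": [0,0.5,24],"turn": [0,0,0],"grip": 0},
  {"xyz": [0,0.5,30],"turn": [0,0,0],"grip": 0},
  {"xyz": [0,0.5,34],"turn": [0,0,0],"grip": 0},
  {"xyz": [0,0.5,34],"turn": [0,0,0],"grip": 0},
  {"xyz": [0,0.5,34],"turn": [0,0,0],"grip": 0},
])

```text
clock: 7.53
tcp_pos: [0.523, -0.1075, 0.233]
orientation: [-0.125, -0.006, 0.992, -0.001]
wrist_force: [-0.0, 0.3, -3.6]
finger_gap: 0.0104
grip_force: 69.5
```

```bash
python3 cad.py; python3 -c "
from h import *
s=env.get_state(); print(s['wrist_force'],s['ft_torque'])"
```

```text
tcp-home mm [-2.5  1.  11.4]
scene front x-40 228 at [-39.8   2.3  21.4] N deg [57.3 -0.3 -0. ]
scene side y50 278 at [-0.7 48.4 23. ] N deg [ 0.3 57.3  0.2]
scene wall y6 106 at [ 9.1  4.7 62.5] N deg [-0.8 57.3  0.1]
scene wallfront x-12 86 at [-10.1   2.5  80.8] N deg [ 37.4 -43.4  -1.2]
scene back x31 86 at [31.6 29.3 60.5] N deg [57.3 -0.1  1.2]
scene striptop z75 53 at [48.  14.7 76.5] N deg [-0.3  0.3 57.3]
scene sides top z45 53 at [-4.8  5.8 43. ] N deg [ 0.1  0.2 57.3]
top front x-40 23 at [-39.6 -39.2  22.7] N deg [57.3  1.4  0.5]
top sides top z45 24 at [-14.6 -47.1  45.5] N deg [ -4.5 -31.   48. ]
[-0.41083474 -0.067368   -2.68532907] [ 0.00219444 -0.36223683  0.01998285]
```

Emit:
apply_moves([
  {"xyz": [-0.5,0,2],"turn": [0,0,0],"grip": 0},
  {"xyz": [-1,0,4],"turn": [0,0,0],"grip": 0},
  {"xyz": [-1.5,0,6],"turn": [0,0,0],"grip": 0},
  {"xyz": [-1.8,0,8],"turn": [0,0,0],"grip": 0},
  {"xyz": [-1.8,0,9],"turn": [0,0,0],"grip": 0},
  {"xyz": [-1.8,0,9],"turn": [0,0,0],"grip": 0},
])

```text
clock: 8.13
tcp_pos: [0.5225, -0.1074, 0.2237]
orientation: [-0.125, -0.006, 0.992, -0.001]
wrist_force: [-0.0, -0.0, -2.6]
finger_gap: 0.0102
grip_force: 69.6
```

```bash
python3 cad.py | egrep "tcp|front x-40|side y|back|z75"; python3 -c "
from h import *
s=env.get_state(); print(s['wrist_force'],s['ft_torque'])"
```

```text
tcp-home mm [-0.6  1.1  2.2]
scene front x-40 219 at [-39.9   2.7  21.4] N deg [57.3 -0.  -0.4]
scene side y50 274 at [-0.4 48.4 22.8] N deg [ 0.1 57.3 -0.9]
scene back x31 86 at [31.8 29.4 61.1] N deg [57.2 -1.2  2.7]
scene striptop z75 51 at [48.2 14.1 76.5] N deg [-0.6  0.3 57.3]
top front x-40 28 at [-39.3 -39.   23.6] N deg [57.2  0.6 -3.3]
[-1.72853181 -0.06350315 -3.47792063] [ 0.04024118 -0.18167838 -0.02244827]
```

Emit:
apply_moves([
  {"xyz": [0,0,1],"turn": [0,0,0],"grip": 0},
  {"xyz": [0,0,2],"turn": [0,0,0],"grip": 0},
  {"xyz": [0,0,3],"turn": [0,0,0],"grip": 0},
  {"xyz": [0,0,3],"turn": [0,0,0],"grip": 0},
])

```text
clock: 8.57
tcp_pos: [0.5222, -0.1075, 0.2214]
orientation: [-0.125, -0.006, 0.992, -0.001]
wrist_force: [-0.5, 0.3, -0.7]
finger_gap: 0.0102
grip_force: 69.8
```

```bash
python3 cad.py | egrep "tcp|front x-40|side y|back|z75"; python3 -c "
from h import *
s=env.get_state(); print(s['wrist_force'],s['ft_torque'])"
```

```text
tcp-home mm [-0.3  0.9 -0. ]
scene front x-40 221 at [-40.    2.5  21.4] N deg [57.3 -0.3 -0.4]
scene side y50 280 at [-0.9 48.3 22.6] N deg [-0.1 57.3 -0.1]
scene back x31 87 at [31.4 29.5 60.9] N deg [57.3 -0.5  1. ]
scene striptop z75 52 at [47.9 12.6 76.4] N deg [-1.1  0.1 57.3]
top front x-40 23 at [-39.9 -39.   23.4] N deg [57.2  3.2 -0.2]
[-0.959367    0.9838142   0.39713409] [-0.02592086 -0.07222571  0.03090306]
```

Emit:
apply_moves([
  {"xyz": [0,0,0.7],"turn": [0,0,0],"grip": 0},
  {"xyz": [0,0,1.5],"turn": [0,0,0],"grip": 0},
  {"xyz": [0,0,1.5],"turn": [0,0,0],"grip": 0},
  {"xyz": [0,0,1.5],"turn": [0,0,0],"grip": 0},
])

```text
clock: 9.0
tcp_pos: [0.5223, -0.1076, 0.2213]
orientation: [-0.124, -0.006, 0.992, -0.001]
wrist_force: [0.2, 1.1, 6.9]
finger_gap: 0.0103
grip_force: 70.9
```

```bash
python3 cad.py | egrep "tcp|front x-40|side y|back|z75"; python3 -c "
from h import *
s=env.get_state(); print(s['wrist_force'],s['ft_torque'])"
```

```text
tcp-home mm [-0.2  0.9 -0.1]
scene front x-40 224 at [-40.2   1.2  21.7] N deg [57.3  0.1 -0.4]
scene side y50 278 at [-0.7 48.7 23.1] N deg [ 0.4 57.3  0.1]
scene back x31 85 at [31.4 29.4 60.2] N deg [57.3 -0.4  1.4]
scene striptop z75 54 at [48.4 12.9 76.5] N deg [-1.2 -0.3 57.3]
top front x-40 27 at [-39.5 -39.4  24.3] N deg [57.1  3.1 -3.1]
[-0.16864077  1.01151771  6.86815454] [0.14850861 0.22483281 0.03414446]
```

Firmly seated: it no longer moves, and the force rises. I release and retract.

Emit:
apply_moves([
  {"xyz": [0,0,0],"turn": [0,0,0],"grip": 0.2},
  {"xyz": [0,0,-0.5],"turn": [0,0,0],"grip": 0.4},
  {"xyz": [0,0,-0.5],"turn": [0,0,0],"grip": 0.6},
  {"xyz": [0,0,-0.5],"turn": [0,0,0],"grip": 0.6},
  {"xyz": [0,0,-0.5],"turn": [0,0,0],"grip": 0.6},
  {"xyz": [0,0,-0.5],"turn": [0,0,0],"grip": 0.6},
])

```text
clock: 9.6
tcp_pos: [0.5218, -0.1075, 0.22]
orientation: [-0.125, -0.006, 0.992, -0.001]
wrist_force: [0.4, 0.1, -0.2]
finger_gap: 0.0512
grip_force: 0.0
```

```bash
python3 cad.py | egrep "tcp|front x-40|side y|back|z75|sides"; python3 -c "
from h import *
s=env.get_state(); print(s['wrist_force'],s['finger_gap'])"
```

```text
tcp-home mm [-0.3  1.  -1.5]
scene front x-40 243 at [-39.9   1.9  22.2] N deg [57.3  0.  -0.9]
scene side y50 266 at [-0.9 48.4 23.4] N deg [-0.2 57.3  0.9]
scene back x31 84 at [31.8 29.6 60.8] N deg [57.2 -0.9  2.3]
scene striptop z75 51 at [48.2 14.6 77.1] N deg [ 1.4  0.4 57.3]
scene sides top z45 56 at [-2.2  9.6 43.3] N deg [-0.1  0.1 57.3]
top front x-40 24 at [-39.7 -39.1  23.5] N deg [57.3 -2.  -1. ]
top sides top z45 30 at [-15.  -46.4  45.1] N deg [ 2.  53.9 19.3]
[0.33981198 0.45478908 0.34065743] 0.05130326201567889
```

Hanging without being held, pose unchanged. Retracting.

Emit:
apply_moves([
  {"xyz": [0,0,-8],"turn": [0,0,0],"grip": 0.6},
  {"xyz": [0,0,-20],"turn": [0,0,0],"grip": 0.6},
  {"xyz": [0,0,-40],"turn": [0,0,0],"grip": 0.6},
  {"xyz": [0,0,-65],"turn": [0,0,0],"grip": 0.6},
  {"xyz": [0,0,-90],"turn": [0,0,0],"grip": 0.6},
  {"xyz": [20,0,-110],"turn": [0,0,0],"grip": 0.6},
  {"xyz": [40,0,-120],"turn": [0,0,0],"grip": 0.6},
  {"xyz": [60,0,-120],"turn": [0,0,0],"grip": 0.6},
  {"xyz": [60,0,-120],"turn": [0,0,0],"grip": 0.6},
  {"xyz": [60,0,-120],"turn": [0,0,0],"grip": 0.6},
  {"xyz": [60,0,-120],"turn": [0,0,0],"grip": 0.6},
])

```text
clock: 10.62
tcp_pos: [0.4939, -0.1079, 0.3513]
orientation: [-0.125, -0.005, 0.992, -0.001]
wrist_force: [1.0, 0.5, -0.9]
finger_gap: 0.0513
grip_force: 0.0
```

```bash
python3 - <<'E'
from h import *; import cad
s=env.get_state(); print(s['wrist_force'],s['tcp_pos']); s=dict(s); s['tcp_pos']=home(0,0,0); cad.run(s)
d=cam("scene"); cv2.imwrite("pics/s9.png",cv2.resize(d['color'][90:260,140:330],(671,600),interpolation=2))
E
```

```text
[ 0.99424539  0.45767571 -0.85450496] [ 0.49386568 -0.10785598  0.35133195]
tcp-home mm [-0. -0.  0.]
scene front x-40 222 at [-40.2   1.6  21.3] N deg [57.3 -0.2 -0.8]
scene side y50 267 at [-1.2 49.3 22.7] N deg [ 0.1 57.3  0.5]
scene wall y6 98 at [10.2  5.2 62.4] N deg [-0.2 57.3 -1. ]
scene wallfront x-12 66 at [-10.8   1.7  79.8] N deg [ 54.5 -17.8  -0.2]
scene back x31 79 at [31.6 29.  60.9] N deg [57.3  0.5  2. ]
scene striptop z75 51 at [48.7 13.7 75.6] N deg [ 0.  -0.  57.3]
scene sides top z45 62 at [-4.1  9.1 44.3] N deg [-1.4  0.  57.3]
```

View pics/s9.png

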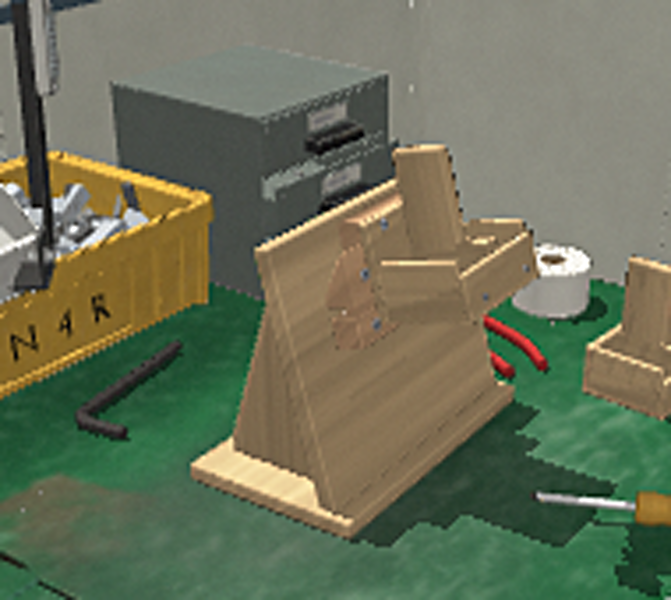

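The caddy hangs at (440,260 in the crop) with its strip on the cleat and its back parallel to the board, within about 1 mm of home. The plain caddy (620,350) is untouched, and the gripper is clear.

```bash
python3 -c "
from workcell import ticket; print(ticket.hand_in())"
```

```text
the job is handed in; nothing more can be done
None
```

The caddy with the strip hangs by itself on the cleat, measured within about 1 mm and 1° of its home pose; the plain caddy was left where it stands, and the job was handed in at about 11 s.

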